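# Rebuild the spindle stack of a tube rotator

## Robot

A 6-joint arm with a two-finger parallel gripper is mounted at the origin on the work surface. World frame = base frame: x ahead of the robot, y to its left, z up, the work surface at z = 0. Lengths are in mm, angles in degrees, forces in N, time in s.
With the tool pointing down it reaches from about 300 to 850 mm from the base axis. Payload 4.2 kg.
Tool frame: the origin (TCP) lies at the centre of the arm's flange, where the gripper is bolted on; the fingertips stand 191 mm ahead of it and the grasp point (between the pads) lies 172 mm ahead of it; y points along the fingers, x is the direction in which the jaws open and shut, and the axes are right-handed (so a half turn about y gives the same grasp; the last joint's range is limited). The gripper opens to 91 mm and grips with 3 to 60 N. Pads are 32 mm wide; open, the fingers measure 118 mm over their backs; the gripper's body (76 mm by 178 mm) begins 60 mm behind the grasp point.
Start: joints at [-77.12, 18.312, 89.639, -0, 72.044, -1.146], TCP at [139.357, -557.855, 404.776] pointing down, gripper open.
Joint ranges: [-177.97, 177.97], [-48.28, 115.42], [12.27, 149.76], [-77.06, 257.06], [2.81, 150.46], [-146.56, 146.56]. Speed limits (degrees/s): [147.25, 147.25, 180, 180, 180, 180].

## Interface

Orientations are given as [roll, pitch, yaw] about the fixed x, y, z axes, in that order (R = Rz(yaw) Ry(pitch) Rx(roll)).
In Python, from workcell import env gives the robot as it stands.
- The arm moves only by the tool carry_out, never from a script. Its argument "increments" is a list of rows, each a list of 3 entries, a list of its own where there are three numbers: the turn, a rotation vector about the tool's x, y, z in rad, then the shift along the tool's x, y, z in mm, then the closure, from 0 (fully open) to 1 (shut). In form: [[[wx, wy, wz], [dx, dy, dz], claw], ...]. A call has 1 to 10 rows; each row is the pose to reach, as a shift and turn from the pose commanded when the call began, along the tool's axes at that moment; what a row does not reach only later rows make up. A row lasts 1/12 s, in which the tool goes at most 41.7 mm and 7.16 degrees, less where a joint would pass 70% of its speed; a pose out of reach is approached as far as the arm can. A call with a gripper value outside its range is refused whole. The fingers move at their own pace and stop on an object; "force" is the grip in N (left out, the last holds). Time passes only in rows, so rows that repeat a pose let the fingers close. It gives the time, the measured TCP pose, the force and the opening at its end, in the units of the state.
- env.state(): the state, without advancing time (a new reading comes with each control period).
- env.grab_frame(name): name is "scene" or "top" or "wrist"; returns a dict with "frame" (400x640x3 uint8, blue, green, red), "z_map" (400x640 float32, mm along the optical axis (not along the pixel's ray), 0 where there is no reading), "camera_matrix" (3x3 intrinsics, pixels), "rvec" (rotation vector, rad) and "tvec" (3), from world to camera coordinates, as OpenCV has them; the wrist camera has in their place "hand_eye" (4x4, takes a point from camera to tool coordinates, whose origin is the TCP and whose axes are the tool frame's). Camera axes: x right, y down, z forward; pixel columns grow to the right and rows downward; lengths in mm; the calibration is good to about 2 mm. The wrist camera is an equidistant fisheye: a pixel r from the principal point sees the ray r / f radians off the axis. A picture is of the moment at which its call begins: read the wrist's pose just before it.
- env.job_done(): hands the job in, once; it reports no verdict.
The state is a dict: "time_s": time; "qpos": joint angles; "qvel": joint speeds; "effort": joint torques, N m; "ee_pos": TCP position; "ee_rot": TCP orientation; "force": force on the tool from outside, world axes, zero at the start; "torque": the same for the moment, N m; "gripper_width": finger opening in mm.
Only numpy, scipy, OpenCV 4.12 (cv2) and the standard library are available. Lean on these libraries where they do the work, as an engineer would, in place of code of your own. Each camera call takes 0.05 s, during which the arm holds its last target. There are 200 camera calls.

## Task

Rebuild the tube rotator's spindle: slip the brass spacer onto the spindle first, on top of the orange-sealed bearing, then the blue washer on top of the spacer. Press this stack down until the tight bearing is fully home on its shoulder, pressing slowly, feeling for the stop and never loading the stack with more than 25 N (about 2.5 kg), then slide the red keeper fully closed over the washer. Leave the amber jar, the carton and the petri dish where they are.

Things in the scene. Friction and masses are not known exactly. Their poses are not given: they have to be found in the camera images.
- drive: Tube rotator drive, fixed to the bench: white housing 200 (x) x 130 (y) x 45 mm high; origin under its centre on the bench, z up. On it a head with the spindle (upright, 12 mm diameter, axis at x = -45 mm, y = 0), bearing and keeper. The head was set 0 to 16 mm up, by an amount not measured, and stays so: heights told here are for 0. Both sides (+y, -y) are open to fingers closing along y.
- spindle_base (a point): Point on the spindle axis at the housing's top, 45 mm above the bench, z up. Along it: spindle tip at 128 mm above the bench (chamfer 3 mm high, 2 mm wide); shoulder 40 mm across, its top at 55 mm. Heights are for a head set to 0; add up to 16 mm.
- bearing_axis (a point): Point on the spindle axis 74 mm above the bench, fixed to the housing. Near it the bearing: steel ring, orange seal, 44 mm across, 12 mm high, stuck on the spindle 8 to 12 mm above its shoulder, not measured. Pressed with about 8 N (9 N at 15 mm/s), also through rings on it, it slides down and stays; home, it gives 1 mm per 10 N more. Then a washer on the spacer has its top at 99 mm.
- keeper (a joint): Travel, m, of the red keeper along the drive's -x: 0 = open, 0.044 = closed at a hard stop; stays where left, slides at 3 N (4 N at 50 mm/s). Forked plate 40 mm wide, at 100.5 to 106.5 mm; rails to 109.5; grip tab 24 (x) x 12 (y) mm, top at 133.5, centred 94 mm (open) or 50 mm (closed) from the spindle axis. Closed it is 1.5 mm over a washer that is home; a higher one blocks it.
- spacer: Loose brass sleeve, 40 mm outside diameter, 14 mm bore, 24 mm tall; origin at its centre, z along its bore. Stands upright on the bench. About 160 g.
- washer: Loose thick blue plastic washer, 46 mm outside diameter, 14 mm bore, 8 mm thick; origin at its centre, z along its bore. Lies flat on the bench. About 30 g.
- reagent: Amber jar with white cap, 38 mm across, 75 mm tall, origin under its centre. Bystander.
- carton: Small white carton 35 x 35 x 70 mm, origin under its centre. Bystander.
- petri: Closed petri dish with a yellow lid, 92 mm across, 20 mm high, origin under its centre. Bystander.
Things that resemble listed ones, but are neither listed nor needed, are in the scene too. What is shaped like the washer but black is not meant. Several things look just like the spacer: the one meant starts nearest to the robot's base.

How it is judged:
By the outcome, as a careful person would: the job done as asked, in the order asked, and still so for the second after the job is handed in, with the robot touching nothing.
It also fails if it takes over 72 s, if anything falls off the work surface, if the arm or the gripper's body presses on something with over 40 N, if the wrist force passes 120 N, or if a joint passes its speed limit or range.

## Working session

There is one attempt and no reset: what is moved stays moved. The work goes in short steps, Python scripts to look and compute and a tool call to move; the robot and the scene stay as the last step left them, time stands still between calls to the robot, and variables do not carry over. Pictures are saved under pics/ and viewed, about 8 in all and at most 12, crops included, and the job is handed in when it is done.

Besides the shell and the picture viewer there is one more tool, called after "Request:" as name(argument=value, ...) on one line, values as JSON. carry_out: Moves the arm, as the interface text tells. Its arguments: {"type":"object","properties":{"increments":{"type":"array","items":{"type":"array"}},"force":{"type":"number"}},"required":["increments"]}

```bash
ls; mkdir -p pics; python3 - <<'E'
from workcell import env
import cv2, numpy as np
for n in("scene","top"):
    f=env.grab_frame(n); cv2.imwrite(f"pics/{n}0.png",f["frame"]); np.savez(f"pics/{n}0.npz",**f)
    print(n,f["camera_matrix"].tolist(),f["rvec"],f["tvec"])
s=env.state(); print(s)
E
```

```text
pics
scene [[391.13316144415893, 0.0, 323.428627949661], [0.0, 391.13316144415893, 196.58873094433878], [0.0, 0.0, 1.0]] [ 1.70773911  1.88716189 -0.75287097] [  67.22636106 -369.85101893 1305.20514912]
top [[395.97524246519805, 0.0, 316.5232902818603], [0.0, 395.97524246519805, 199.02886122230416], [0.0, 0.0, 1.0]] [ 2.16000744 -2.19946036  0.09954272] [  9.47643834 593.91350103 971.73904525]
{'time_s': 0.1, 'qpos': array([-7.71198200e+01,  1.83474997e+01,  8.96995009e+01,  1.43560984e-03,
        7.20441350e+01, -1.14483980e+00]), 'qvel': array([ 0.07984388, -0.13056818, -0.17600515,  0.10246805, -0.03341607,
        0.02216189]), 'effort': array([ 2.77847982e-05, -4.13332307e+01, -2.32509631e+01,  7.28748646e-02,
        4.21475410e-02, -5.49319975e-05]), 'ee_pos': array([ 139.32961256, -557.70838502,  404.00833746]), 'ee_rot': array([-89.99681441,   0.09109012, -75.97542132]), 'force': array([ 0.87580291, -0.12642845,  0.25982196]), 'torque': array([-0.01403913,  0.04359854, -0.00488793]), 'gripper_width': 91.21440200224106}
```

View pictures.

View pics/scene0.png

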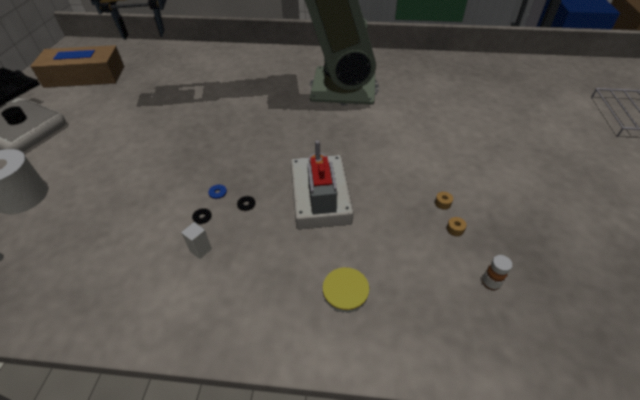

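View pics/top0.png

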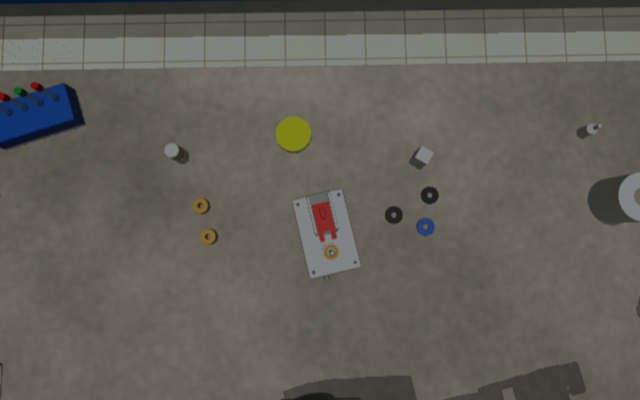

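```bash
cat > h.py <<'E'
import cv2, numpy as np
def cam(f): 
    R=cv2.Rodrigues(np.array(f["rvec"],float))[0]; return R,np.array(f["tvec"],float),np.array(f["camera_matrix"])
def ray(f,u,v,z):
    "world point on pixel ray at height z"
    R,t,K=cam(f); d=R.T@np.linalg.solve(K,[u,v,1]); c=-R.T@t
    return c+d*(z-c[2])/d[2]
def cloud(f):
    R,t,K=cam(f); Z=f["z_map"]; v,u=np.mgrid[:Z.shape[0],:Z.shape[1]]
    P=np.stack([(u-K[0,2])/K[0,0]*Z,(v-K[1,2])/K[1,1]*Z,Z],-1)
    P=(P-t)@R; P[Z==0]=np.nan; return P
E
python3 - <<'E'
import numpy as np,cv2
from h import *
f=dict(np.load("pics/top0.npz")); P=cloud(f); np.set_printoptions(precision=1,suppress=True)
for n,u,v,z in [("spA",208,237,24),("spB",201,206,24),("blue",425.5,227,8),("blk",394,215,8),("blk",430,195,8),("carton",425,156,70),("jar",172,151,75),("petri",293,134,20),("bearing",331,252,84),("tip",330,252,136)]:
    p=ray(f,u,v,z); w=P[v-6:v+7,int(u)-6:int(u)+7].reshape(-1,3); print(n,p,np.hypot(*p[:2]),"zmax",np.nanmax(w[:,2]))
# housing top rect
m=(np.abs(P[...,2]-45)<6)&(np.abs(P[...,0]-500)<400)
m[:, :280]=0; m[:,380:]=0; m[:170]=0;m[300:]=0
q=P[m][:,:2].astype(np.float32); print(len(q),cv2.minAreaRect(q))
for u,v in [(303,200),(342,191.5),(352,264),(314,273)]: print(ray(f,u,v,45))
hsv=cv2.cvtColor(f["frame"],cv2.COLOR_BGR2HSV)
r=cv2.inRange(hsv,(0,150,80),(8,255,255))|cv2.inRange(hsv,(172,150,80),(180,255,255)); r[:170]=0;r[300:]=0
print("red",cv2.minAreaRect(np.argwhere(r)[:,::-1].astype(np.float32)))
rr=P[r>0]; print("red z hist",np.percentile(rr[:,2],[5,25,50,75,90,99]))
a=cv2.resize(f["frame"][180:290,280:380],None,fx=5,fy=5,interpolation=cv2.INTER_CUBIC)
b=cv2.resize(f["frame"][190:250,180:225],None,fx=5,fy=5,interpolation=cv2.INTER_CUBIC)
c=np.zeros((550,740,3),np.uint8); c[:,:500]=a; c[:300,510:735]=b; cv2.imwrite("pics/c1.png",c)
E
```

```text
spA [503.8 271.6  24. ] 572.3139905059173 zmax 27.756935300400336
spB [581.7 289.6  24. ] 649.8327508861054 zmax 28.935173522512894
blue [ 518.9 -278.     8. ] 588.699207550863 zmax 12.560249468707926
blk [ 551.  -198.7    8. ] 585.7052298925454 zmax 12.558282776283493
blk [ 600.7 -293.     8. ] 668.327081581431 zmax 12.484516310787098
carton [ 690.4 -266.7   70. ] 740.1547673821848 zmax 73.5104784879441
jar [712.4 345.8  75. ] 791.878592391886 zmax 79.19224071750102
petri [763.2  56.   20. ] 765.231829242398 zmax 24.872394518471523
bearing [463.7 -32.6  84. ] 464.88324919927396 zmax 138.76945371041379
tip [466.3 -28.3 136. ] 467.1139046262141 zmax 138.76945371041379
2922 ((507.49212646484375, -22.3343505859375), (199.9866943359375, 129.6047821044922), 12.347749710083008)
[590.5  32.3  45. ]
[609.9 -64.5  45. ]
[431.9 -84.7  45. ]
[412.    8.3  45. ]
red ((323.88238525390625, 221.02943420410156), (36.380340576171875, 16.73495864868164), 75.96376037597656)
red z hist [112.4 114.  115.  116.4 138.8 142.8]
```

View pics/c1.png

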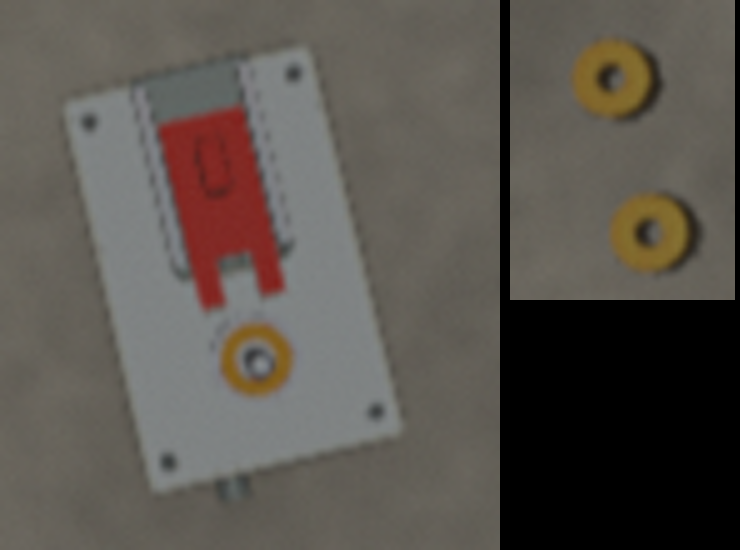

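Brass sleeves in the top picture are at (208,237) and (201,206). The first is meant, as it is 572 mm from the base against 650 mm for the other. Blue washer at (425,227), spindle at (331,252), keeper open. Moving towards the spacer.

Request:
carry_out(increments=[[[0,0.03,0],[-100,0,77],0],[[0,0.03,0],[-200,0,155],0],[[0,0.03,0],[-300,0,232],0],[[0,0.03,0],[-400,0,310],0],[[0,0.03,0],[-500,0,387],0],[[0,0.03,0],[-600,0,464],0],[[0,0.03,0],[-717,0,555],0],[[0,0.03,0],[-717,0,555],0],[[0,0.03,0],[-717,0,555],0],[[0,0.03,0],[-717,0,555],0]])

```text
time_s: 0.93
ee_pos: [306.8, -174.4, 404.7]
ee_rot: [-90.0, -0.0, -77.7]
force: [1.0, -0.0, 0.5]
gripper_width: 91.2
```

```bash
cat >> h.py <<'E'
from scipy.spatial.transform import Rotation as Ro
def inc(s,target,yaw=None):
    "tool-frame shift (mm) and turn about tool y from measured pose to world target/yaw"
    R=Ro.from_euler("xyz",s["ee_rot"],degrees=True)
    d=R.inv().apply(np.array(target)-s["ee_pos"]); w=None
    if yaw is not None: w=(R.inv()*Ro.from_euler("xyz",[-90,0,yaw],degrees=True)).as_rotvec()
    return d.round(1),None if w is None else w.round(4)
def st(s): print("t%.2f pos %s rot %s F %s w %.1f"%(s["time_s"],s["ee_pos"].round(1),s["ee_rot"].round(2),s["force"].round(1),s["gripper_width"]))
E
python3 - <<'E'
from workcell import env
from h import *
s=env.state(); st(s); print(inc(s,[504,272,330],-77.65)); f=env.grab_frame("wrist"); print(f["hand_eye"],f["camera_matrix"])
E
```

```text
t0.93 pos [ 306.8 -174.4  404.7] rot [-8.999e+01 -1.000e-02 -7.774e+01] F [ 1.  -0.   0.5] w 91.2
(array([-394.4,   74.7,  287.4]), array([-0.0002, -0.0017,  0.0002]))
[[ 9.99999527e-01 -1.81070875e-04 -9.55491474e-04  5.80707408e-01]
 [ 8.68107572e-04 -2.76646848e-01  9.60971263e-01  1.91393654e+01]
 [-4.38337612e-04 -9.60971638e-01 -2.76646560e-01  7.77837425e+01]
 [ 0.00000000e+00  0.00000000e+00  0.00000000e+00  1.00000000e+00]] [[309.70691629   0.         319.7513466 ]
 [  0.         309.70691629 201.12535131]
 [  0.           0.           1.        ]]
```

Request:
carry_out(increments=[[[0,0,0],[-197,0,144],0],[[0,0,0],[-197,0,144],0],[[0,0,0],[-197,0,144],0],[[0,0,0],[-197,0,144],0],[[0,0,0],[-197,0,144],0],[[0,0,0],[-394,40,287],0],[[0,0,0],[-394,75,287],0],[[0,0,0],[-394,75,287],0],[[0,0,0],[-394,75,287],0],[[0,0,0],[-394,75,287],0]])

```text
time_s: 1.82
ee_pos: [472.4, 200.4, 351.4]
ee_rot: [-90.0, -0.0, -77.6]
force: [0.6, -0.7, -0.1]
gripper_width: 91.3
```

```bash
python3 - <<'E'
from workcell import env
from h import *
s=env.state(); st(s); print(inc(s,[504,272,310],-77.65))
E
```

```text
t1.82 pos [472.4 200.4 351.4] rot [-9.003e+01 -2.000e-02 -7.764e+01] F [ 0.6 -0.7 -0.1] w 91.3
(array([-63.2,  41.3,  46.2]), array([0.0006, 0.0001, 0.0004]))
```

Request:
carry_out(increments=[[[0,0,0],[-32,20,23],0],[[0,0,0],[-63,41,46],0],[[0,0,0],[-63,41,46],0],[[0,0,0],[-63,41,46],0],[[0,0,0],[-63,41,46],0]])

```text
time_s: 2.23
ee_pos: [503.4, 269.4, 310.8]
ee_rot: [-90.1, -0.1, -77.7]
force: [-0.5, -0.4, 0.8]
gripper_width: 91.1
```

```bash
cat >> h.py <<'E'
def wlook(env,name,crop=None):
    s=env.state(); f=env.grab_frame("wrist"); f["ee_pos"]=s["ee_pos"]; f["ee_rot"]=s["ee_rot"]
    np.savez(f"pics/{name}.npz",**f); im=f["frame"]
    if crop: 
        x0,x1,y0,y1,k=crop; im=cv2.resize(im[y0:y1,x0:x1],None,fx=k,fy=k,interpolation=cv2.INTER_CUBIC)
    cv2.imwrite(f"pics/{name}.png",im); return s,f
def wray(f,u,v,z):
    "world point at height z seen at wrist pixel (equidistant fisheye)"
    K=np.array(f["camera_matrix"]); a=np.array([u-K[0,2],v-K[1,2]])/K[0,0]; th=np.hypot(*a)
    d=np.r_[a*(np.sin(th)/max(th,1e-9)),np.cos(th)]; H=np.array(f["hand_eye"])
    R=Ro.from_euler("xyz",f["ee_rot"],degrees=True)
    c=R.apply(H[:3,3])+f["ee_pos"]; d=R.apply(H[:3,:3]@d); return c+d*(z-c[2])/d[2]
def wpix(f,p):
    K=np.array(f["camera_matrix"]); H=np.array(f["hand_eye"]); R=Ro.from_euler("xyz",f["ee_rot"],degrees=True)
    q=H[:3,:3].T@(R.inv().apply(np.array(p)-f["ee_pos"])-H[:3,3]); r=np.hypot(q[0],q[1]); th=np.arctan2(r,q[2])
    return K[:2,2]+K[0,0]*th*q[:2]/r
E
python3 - <<'E'
from workcell import env
from h import *
s,f=wlook(env,"w1"); st(s); print(inc(s,[504,272,310],-77.65)); print(wpix(f,[504,272,24]))
E
```

```text
t2.23 pos [503.4 269.4 310.8] rot [-9.011e+01 -6.000e-02 -7.766e+01] F [-0.5 -0.4  0.8] w 91.1
(array([-2.4,  0.8,  1.1]), array([ 0.0019, -0.0003,  0.0011]))
[316.34619074 200.09385003]
```

View pics/w1.png

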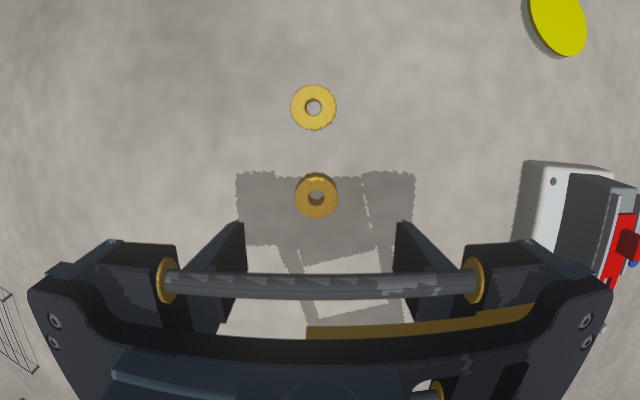

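```bash
python3 - <<'E'
from h import *
f=dict(np.load("pics/w1.npz")); print(wray(f,316,198,24),wray(f,316,197,24))
im=f["frame"]; g=cv2.cvtColor(im,cv2.COLOR_BGR2HSV); m=cv2.inRange(g,(15,110,30),(30,255,255)); m[:150]=0;m[240:]=0;m[:,:260]=0;m[:,370:]=0
y,x=np.nonzero(m); print(x.min(),x.max(),y.min(),y.max())
sub=g[185:212,305:328,2]; print(np.median(sub)); b=(sub<np.median(sub)*.6); yy,xx=np.nonzero(b); print(xx.mean()+305,yy.mean()+185,b.sum())
s={k:f[k] for k in("ee_pos","ee_rot")}; print(inc(s,[504,272,240],-77.65),inc(s,[504,272,196],-77.65))
E
```

```text
[505.84344509 272.71405484  24.        ] [506.75295916 272.90940772  24.        ]
295 337 173 218
154.0
315.45588235294116 200.88235294117646 68
(array([-2.5, 70.8,  1.3]), array([ 0.0019, -0.0003,  0.0011])) (array([ -2.6, 114.8,   1.4]), array([ 0.0019, -0.0003,  0.0011]))
```

Request:
carry_out(increments=[[[0,0,0],[-2.5,35,2],0],[[0,0,0],[-2.5,70,2],0],[[0,0,0],[-2.5,95,2],0],[[0,0,0],[-2.5,107,2],0],[[0,0,0],[-2.5,114,2],0],[[0,0,0],[-2.5,114,2],0.3],[[0,0,0],[-2.5,114,2],0.6],[[0,0,0],[-2.5,114,2],0.8],[[0,0,0],[-2.5,114,2],0.8],[[0,0,0],[-2.5,114,2],0.8]], force=30)

```text
time_s: 3.12
ee_pos: [505.3, 272.8, 198.5]
ee_rot: [-89.9, 0.0, -77.7]
force: [0.1, 0.3, -1.0]
gripper_width: 61.0
```

Request:
carry_out(increments=[[[0,0,0],[0,1,0],0.8],[[0,0,0],[0,1,0],0.8],[[0,0,0],[0,1,0],0.8],[[0,0,0],[0,1,0],0.8],[[0,0,0],[0,1,0],0.8],[[0,0,0],[0,1,0],0.8],[[0,0,0],[0,1,0],0.8]])

```text
time_s: 3.7
ee_pos: [505.0, 272.8, 196.4]
ee_rot: [-90.0, 0.0, -77.7]
force: [-0.8, -0.2, 1.5]
gripper_width: 38.7
```

```bash
python3 - <<'E'
from workcell import env
from h import *
s=env.state(); st(s)
E
```

```text
t3.70 pos [505.  272.8 196.4] rot [-90.     0.   -77.69] F [-0.8 -0.2  1.5] w 38.7
```

Request:
carry_out(increments=[[[0,0,0],[0,-25,0],0.8],[[0,0,0],[0,-60,0],0.8],[[0,0,0],[0,-100,0],0.8],[[0,0,0],[20,-135,-7],0.8],[[0,0,0],[55,-160,-20],0.8],[[0,0,0],[93,-160,-34],0.8],[[0,0,0],[131,-160,-48],0.8],[[0,0,0],[169,-160,-62],0.8],[[0,0,0],[207,-160,-76],0.8],[[0,0,0],[245,-160,-90],0.8]])

```text
time_s: 4.53
ee_pos: [468.3, 12.4, 356.0]
ee_rot: [-90.0, -0.0, -77.7]
force: [1.6, -0.5, -1.7]
gripper_width: 39.0
```

```bash
python3 - <<'E'
from workcell import env
from h import *
s=env.state(); st(s); print(inc(s,[463.5,-32,352],-77.65))
E
```

```text
t4.53 pos [468.3  12.4 356. ] rot [-9.005e+01 -1.000e-02 -7.766e+01] F [ 1.6 -0.5 -1.7] w 39.0
(array([ 42.4,   4. , -14.1]), array([ 0.0008, -0.0002,  0.0002]))
```

Request:
carry_out(increments=[[[0,0,0],[22,2,-7],0.8],[[0,0,0],[42,4,-14],0.8],[[0,0,0],[42,4,-14],0.8],[[0,0,0],[42,4,-14],0.8],[[0,0,0],[42,4,-14],0.8]])

```text
time_s: 4.95
ee_pos: [464.5, -29.6, 352.1]
ee_rot: [-90.0, 0.0, -77.7]
force: [-0.2, 0.1, -2.6]
gripper_width: 38.7
```

```bash
python3 - <<'E'
from workcell import env
from h import *
s,f=wlook(env,"w2",(220,420,120,260,4)); st(s); print(inc(s,[463.5,-32,352],-77.65)); 
for z in (128+6,84): print(wpix(f,[463.5,-32,z]))
E
```

```text
t4.95 pos [464.5 -29.6 352.1] rot [-9.003e+01  3.000e-02 -7.771e+01] F [-0.2  0.1 -2.6] w 38.7
(array([ 2.1,  0.1, -1.5]), array([ 0.0005, -0.001 , -0.0005]))
[322.4301154 231.6205496]
[322.02454239 209.65153114]
```

View pics/w2.png

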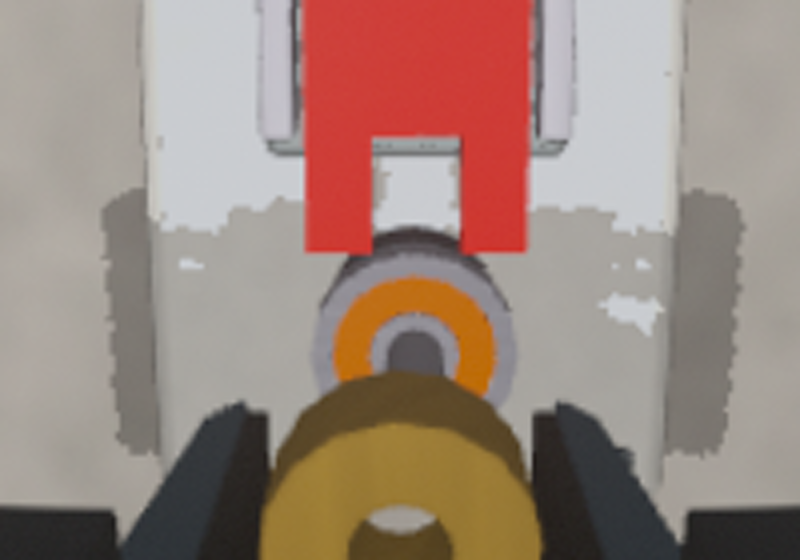

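```bash
cat >> h.py <<'E'
def wcloud(f):
    K=np.array(f["camera_matrix"]); Z=f["z_map"]; v,u=np.mgrid[:Z.shape[0],:Z.shape[1]]
    a=np.stack([u-K[0,2],v-K[1,2]],-1)/K[0,0]; th=np.linalg.norm(a,axis=-1)+1e-9
    P=np.concatenate([a*(np.tan(th)/th)[...,None]*Z[...,None],Z[...,None]],-1); H=np.array(f["hand_eye"])
    R=Ro.from_euler("xyz",f["ee_rot"],degrees=True).as_matrix()
    P=(P@H[:3,:3].T+H[:3,3])@R.T+f["ee_pos"]; P[Z==0]=np.nan; return P
E
python3 - <<'E'
from h import *
np.set_printoptions(precision=1,suppress=True)
f=dict(np.load("pics/w2.npz")); P=wcloud(f); C=lambda x,y:(int(220+x/4),int(120+y/4))
for n,x,y in [("bench",40,200),("housing",210,200),("plate",420,80),("fork",340,200),("orange",350,350),("orangeT",415,285),("orangeR",480,350),("spacer",300,510)]:
    u,v=C(x,y); w=P[v-2:v+3,u-2:u+3].reshape(-1,3); print(n,np.nanmedian(w,0))
hsv=cv2.cvtColor(f["frame"],cv2.COLOR_BGR2HSV); m=cv2.inRange(hsv,(8,180,100),(18,255,255)); m[:180]=0; m[222:]=0
y,x=np.nonzero(m); print("orange x",x.min(),x.max(),y.min(),y.max(),np.nanmedian(P[m>0],0))
print(wray(f,323.6,208.25,82),wray(f,320.1,254.6,180))
R=Ro.from_euler("xyz",f["ee_rot"],degrees=True); 
for u,v,z in[(323.6,208.25,83),(320.1,253.8,177)]: print("tool",R.inv().apply(wray(f,u,v,z)-f["ee_pos"]))
E
```

```text
bench [461.   72.3   0.9]
housing [480.1  19.9  45.9]
plate [523.5 -20.8 115.3]
fork [499.6 -11.5 115.7]
orange [463.1 -19.1  84.2]
orangeT [479.5 -29.2  84.1]
orangeR [469.  -46.2  84.4]
spacer [469.5 -15.2 180.7]
orange x 304 342 190 218 [471.9 -31.2  84.1]
[464.4 -33.2  82. ] [467.8 -29.4 180. ]
tool [  3.6 269.   -0.4]
tool [  0.6 175.    2.4]
```

Request:
carry_out(increments=[[[0,0,0],[3,3,-1],0.8],[[0,0,0],[3,8,-1],0.8],[[0,0,0],[3,13,-1],0.8],[[0,0,0],[3,16,-1],0.8],[[0,0,0],[3,16,-1],0.8]])

```text
time_s: 5.42
ee_pos: [463.9, -32.7, 335.2]
ee_rot: [-90.1, 0.0, -77.7]
force: [0.8, 0.0, -1.8]
gripper_width: 39.0
```

```bash
python3 - <<'E'
from workcell import env
from h import *
s,f=wlook(env,"w3",(260,380,180,300,5)); st(s)
E
```

```text
t5.42 pos [463.9 -32.7 335.2] rot [-9.012e+01  4.000e-02 -7.766e+01] F [ 0.8  0.  -1.8] w 39.0
```

View pics/w3.png

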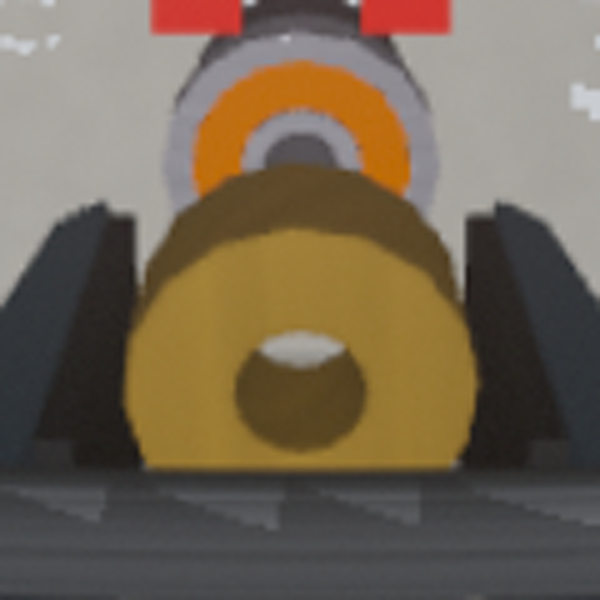

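```bash
python3 - <<'E'
from h import *
np.set_printoptions(precision=1,suppress=True)
f=dict(np.load("pics/w3.npz"));R=Ro.from_euler("xyz",f["ee_rot"],degrees=True); 
for u,v,z in[(319.9,212.5,83.3),(319.8,258,162.8)]: print("tool",R.inv().apply(wray(f,u,v,z)-f["ee_pos"]))
E
```

```text
tool [  0.5 251.9   1.4]
tool [  0.4 172.4   1.1]
```

Request:
carry_out(increments=[[[0,0,0],[0,2,0],0.8],[[0,0,0],[0,4,0],0.8],[[0,0,0],[0,5.5,0],0.8],[[0,0,0],[0,7,0],0.8],[[0,0,0],[0,7,0],0.8]])

```text
time_s: 5.88
ee_pos: [464.1, -33.0, 329.1]
ee_rot: [-90.0, 0.0, -77.7]
force: [0.2, 0.0, -2.4]
gripper_width: 38.4
```

Clear over the tip; going on, stopping 8 mm short of the bearing.

Request:
carry_out(increments=[[[0,0,0],[0,5,0],0.8],[[0,0,0],[0,10,0],0.8],[[0,0,0],[0,16,0],0.8],[[0,0,0],[0,22,0],0.8],[[0,0,0],[0,28,0],0.8],[[0,0,0],[0,34,0],0.8],[[0,0,0],[0,39,0],0.8],[[0,0,0],[0,42,0],0.8],[[0,0,0],[0,42,0],0.8]])

```text
time_s: 6.63
ee_pos: [464.0, -33.0, 286.5]
ee_rot: [-90.1, 0.0, -77.7]
force: [-0.5, 0.0, -1.7]
gripper_width: 38.6
```

Request:
carry_out(increments=[[[0,0,0],[0,2,0],0.8],[[0,0,0],[0,4,0],0.8],[[0,0,0],[0,5,0],0.8],[[0,0,0],[0,5.8,0],0.8],[[0,0,0],[0,5.8,0],0.8]])

```text
time_s: 7.05
ee_pos: [464.2, -33.0, 281.5]
ee_rot: [-90.0, -0.0, -77.7]
force: [-0.3, -0.4, -1.1]
gripper_width: 38.7
```

Request:
carry_out(increments=[[[0,0,0],[0,0.5,0],0.8],[[0,0,0],[0,1,0],0.8],[[0,0,0],[0,1,0],0.8]])

```text
time_s: 7.3
ee_pos: [464.2, -33.0, 280.5]
ee_rot: [-90.0, -0.0, -77.7]
force: [0.5, -0.7, -2.4]
gripper_width: 38.9
```

Request:
carry_out(increments=[[[0,0,0],[0,0.5,0],0.7],[[0,0,0],[0,0.5,0],0.3],[[0,0,0],[0,0.5,0],0.2],[[0,0,0],[0,0.5,0],0.2],[[0,0,0],[0,0.5,0],0.2],[[0,0,0],[0,-10,0],0.2],[[0,0,0],[0,-30,0],0.2],[[0,0,0],[0,-60,0],0.2],[[0,0,0],[0,-90,0],0.1],[[0,0,0],[0,-110,0],0]])

```text
time_s: 8.13
ee_pos: [464.5, -33.0, 393.2]
ee_rot: [-89.8, -0.1, -77.7]
force: [-0.0, 0.5, 0.8]
gripper_width: 83.6
```

```bash
python3 - <<'E'
from workcell import env
from h import *
s,f=wlook(env,"w4"); st(s); print(inc(s,[519,-278,320],-77.65)); P=wcloud(f); np.set_printoptions(precision=1,suppress=True)
hsv=cv2.cvtColor(f["frame"],cv2.COLOR_BGR2HSV); m=cv2.inRange(hsv,(18,120,60),(28,255,255))>0
m&=np.hypot(P[...,0]-464,P[...,1]+33)<22
print(m.sum(),np.nanmedian(P[m],0),np.nanpercentile(P[m][:,2],[10,50,90]))
E
```

```text
t8.13 pos [464.5 -33.  393.2] rot [-8.981e+01 -6.000e-02 -7.769e+01] F [-0.   0.5  0.8] w 83.6
(array([250.9,  73.5,   0.8]), array([-0.0033, -0.0008,  0.0011]))
1107 [469.7 -31.4 108.8] [107.6 108.8 109.7]
```

Request:
carry_out(increments=[[[0,0,0],[40,0,0],0],[[0,0,0],[80,0,0],0],[[0,0,0],[120,0,0],0],[[0,0,0],[160,20,0],0],[[0,0,0],[195,40,0],0],[[0,0,0],[225,60,0],0],[[0,0,0],[251,74,1],0],[[0,0,0],[251,74,1],0],[[0,0,0],[251,74,1],0],[[0,0,0],[251,74,1],0]])

```text
time_s: 9.02
ee_pos: [518.6, -277.7, 316.6]
ee_rot: [-90.0, 0.0, -77.7]
force: [0.5, -0.1, -0.5]
gripper_width: 91.3
```

```bash
python3 - <<'E'
from workcell import env
from h import *
np.set_printoptions(precision=1,suppress=True)
s,f=wlook(env,"w5",(220,420,120,260,4)); st(s); P=wcloud(f)
hsv=cv2.cvtColor(f["frame"],cv2.COLOR_BGR2HSV); m=cv2.inRange(hsv,(100,120,40),(130,255,255)); m[:100]=0
n,l,q,c=cv2.connectedComponentsWithStats(m); k=1+np.argmax(q[1:,4]); print(q[k],c[k])
y,x=np.nonzero(l==k); e=cv2.fitEllipse(cv2.convexHull(np.stack([x,y],1).astype(np.float32))); print(e)
t=wray(f,e[0][0],e[0][1],6.5); print(t, wray(f,*e[0],8)); 
for z in (240,193): print(inc(s,[t[0],t[1],z],-77.65))
E
```

```text
t9.02 pos [ 518.6 -277.7  316.6] rot [-90.    0.  -77.7] F [ 0.5 -0.1 -0.5] w 91.3
[ 299  171   46   45 1453] [321.1 193.1]
((321.0015869140625, 193.1037139892578), (44.72467803955078, 45.87922286987305), 83.9034652709961)
[ 520.9 -278.5    6.5] [ 521.3 -278.4    8. ]
(array([ 1.4, 76.6,  2.1]), array([ 0., -0., -0.]))
(array([  1.4, 123.6,   2.1]), array([ 0., -0., -0.]))
```

View pics/w5.png

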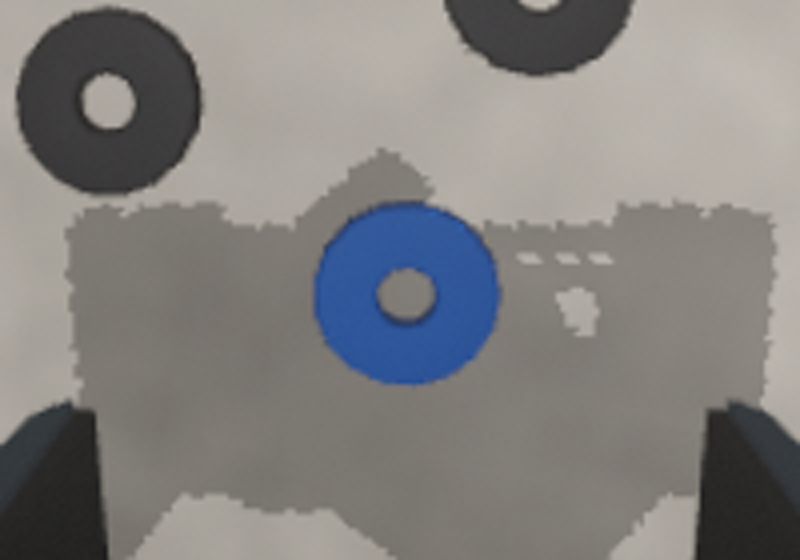

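Request:
carry_out(increments=[[[0,0,0],[1,30,1.5],0.2],[[0,0,0],[1,65,1.5],0.25],[[0,0,0],[1,95,1.5],0.25],[[0,0,0],[1,112,1.5],0.25],[[0,0,0],[1,119,1.5],0.25],[[0,0,0],[1,122,1.5],0.25],[[0,0,0],[1,123,1.5],0.4],[[0,0,0],[1,123,1.5],0.7],[[0,0,0],[1,123,1.5],0.7],[[0,0,0],[1,123,1.5],0.7]], force=25)

```text
time_s: 9.9
ee_pos: [520.8, -278.8, 195.0]
ee_rot: [-89.9, -0.1, -77.7]
force: [0.8, 0.9, 3.2]
gripper_width: 44.4
```

Request:
carry_out(increments=[[[0,0,0],[0,0,0],0.7],[[0,0,0],[0,0,0],0.7],[[0,0,0],[0,0,0],0.7],[[0,0,0],[0,0,0],0.7]])

```text
time_s: 10.23
ee_pos: [520.8, -278.9, 195.0]
ee_rot: [-89.9, -0.1, -77.7]
force: [-0.9, 0.6, 5.6]
gripper_width: 44.2
```

Request:
carry_out(increments=[[[0,0,0],[0,-10,0],0.7],[[0,0,0],[0,-35,0],0.7],[[0,0,0],[0,-70,0],0.7],[[0,0,0],[0,-108,0],0.7],[[0,0,0],[0,-140,0],0.7],[[0,0,0],[-20,-158,0],0.7],[[0,0,0],[-55,-158,0],0.7],[[0,0,0],[-95,-158,0],0.7],[[0,0,0],[-135,-158,0],0.7],[[0,0,0],[-170,-158,0],0.7]])

```text
time_s: 11.07
ee_pos: [482.9, -110.9, 352.2]
ee_rot: [-90.0, 0.0, -77.7]
force: [0.1, 0.5, -0.6]
gripper_width: 44.4
```

```bash
python3 - <<'E'
from workcell import env
from h import *
s=env.state(); st(s); print(inc(s,[464.1,-33,350],-77.65))
E
```

```text
t11.07 pos [ 482.9 -110.9  352.2] rot [-8.999e+01  1.000e-02 -7.773e+01] F [ 0.1  0.5 -0.6] w 44.4
(array([-80.1,   2.2,  -1.8]), array([-0.0002, -0.0015, -0.0002]))
```

Request:
carry_out(increments=[[[0,0,0],[-38,0,-1],0.7],[[0,0,0],[-65,0,-2],0.7],[[0,0,0],[-80,2,-2],0.7],[[0,0,0],[-80,2,-2],0.7],[[0,0,0],[-80,2,-2],0.7],[[0,0,0],[-80,2,-2],0.7]])

```text
time_s: 11.57
ee_pos: [465.3, -35.4, 349.9]
ee_rot: [-90.0, -0.1, -77.7]
force: [0.6, -1.0, -0.9]
gripper_width: 44.3
```

```bash
python3 - <<'E'
from workcell import env
from h import *
np.set_printoptions(precision=1,suppress=True)
s,f=wlook(env,"w6",(250,390,180,290,5)); st(s); P=wcloud(f)
hsv=cv2.cvtColor(f["frame"],cv2.COLOR_BGR2HSV); m=cv2.inRange(hsv,(100,120,40),(130,255,255))>0
m[:200]=0; b=P[m]; print(m.sum(),np.nanpercentile(b[:,2],[5,50,95]))
A=np.c_[b[:,:2]-b[:,:2].mean(0),np.ones(len(b))]; ok=np.isfinite(b[:,2]); print("plane",np.linalg.lstsq(A[ok],b[ok,2],rcond=None)[0].round(3))
E
```

```text
t11.57 pos [465.3 -35.4 349.9] rot [-90.   -0.1 -77.7] F [ 0.6 -1.  -0.9] w 44.3
3499 [162.2 163.7 164.9]
 ** On entry to DLASCL parameter number  4 had an illegal value
 ** On entry to DLASCL parameter number  4 had an illegal valueTraceback (most recent call last):
  File "<stdin>", line 7, in <module>
    x, resids, rank, s = _umath_linalg.lstsq(a, b, rcond,
                         ~~~~~~~~~~~~~~~~~~~^^^^^^^^^^^^^
                                             signature=signature)
                                             ^^^^^^^^^^^^^^^^^^^^
    raise LinAlgError("SVD did not converge in Linear Least Squares")
numpy.linalg.LinAlgError: SVD did not converge in Linear Least Squares
```

View pics/w6.png

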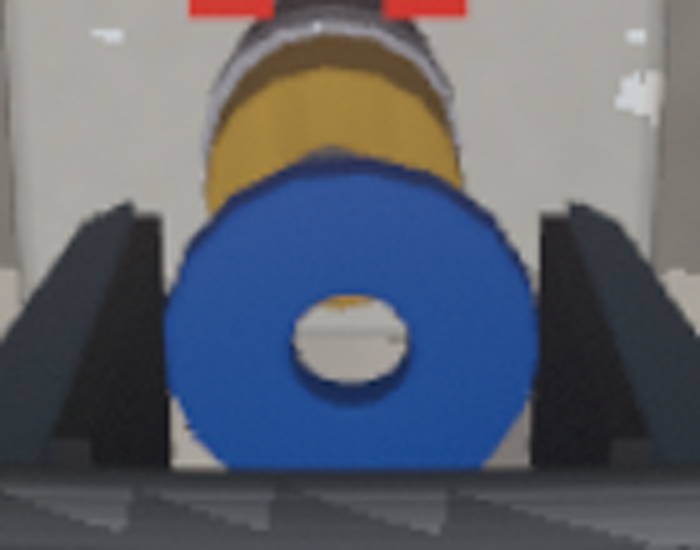

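```bash
python3 - <<'E'
from workcell import env
from h import *
np.set_printoptions(precision=1,suppress=True)
g=dict(np.load("pics/w3.npz")); sp=wray(g,319.9,212.5,83.3); 
f=dict(np.load("pics/w6.npz"));R=Ro.from_euler("xyz",f["ee_rot"],degrees=True)
for v in (247.8,248.4,249): w=wray(f,319.9,v,162.8); print("washer tool",R.inv().apply(w-f["ee_pos"]))
w=wray(f,319.9,248.4,162.8); print(sp,w)
s=env.state(); st(s); print("move",R.inv().apply(np.r_[(sp-w)[:2],0]), inc(s,[464.1,-33,335])[0])
E
```

```text
washer tool [  0.5 187.1   0.5]
washer tool [  0.5 187.1   0.1]
washer tool [  0.5 187.1  -0.3]
[464.8 -32.8  83.3] [465.7 -35.9 162.8]
t11.62 pos [465.4 -35.6 349.8] rot [-90.   -0.  -77.7] F [-0.   0.8 -0.9] w 44.0
move [-3.3 -0.  -0.2] [-2.9 14.8 -0.8]
```

Request:
carry_out(increments=[[[0,0,0],[-3,4,0],0.7],[[0,0,0],[-3,9,0],0.7],[[0,0,0],[-3,14,0],0.7],[[0,0,0],[-3,16,0],0.7],[[0,0,0],[-3,18,0],0.7],[[0,0,0],[-3,20,0],0.7],[[0,0,0],[-3,22,0],0.7],[[0,0,0],[-3,24,0],0.7],[[0,0,0],[-3,24,0],0.7]])

```text
time_s: 12.37
ee_pos: [464.5, -31.9, 325.2]
ee_rot: [-90.0, -0.0, -77.7]
force: [-0.1, 0.7, -0.3]
gripper_width: 44.3
```

Request:
carry_out(increments=[[[0,0,0],[0.8,3,0],0.7],[[0,0,0],[0.8,7,0],0.7],[[0,0,0],[0.8,11,0],0.7],[[0,0,0],[0.8,15,0],0.7],[[0,0,0],[0.8,18,0],0.7],[[0,0,0],[0.8,20,0],0.7],[[0,0,0],[0.8,20,0],0.7]])

```text
time_s: 12.95
ee_pos: [464.6, -32.7, 305.1]
ee_rot: [-90.0, 0.0, -77.7]
force: [0.2, -0.5, -1.1]
gripper_width: 44.3
```

Request:
carry_out(increments=[[[0,0,0],[0,1,0],0.7],[[0,0,0],[0,1.5,0],0.7],[[0,0,0],[0,1.5,0],0.35],[[0,0,0],[0,1.5,0],0.3],[[0,0,0],[0,1.5,0],0.3],[[0,0,0],[0,-3,0],0.3],[[0,0,0],[0,-9,0],0.3],[[0,0,0],[0,-12,0],0.5],[[0,0,0],[0,-12,0],0.78],[[0,0,0],[0,-12,0],0.78]])

```text
time_s: 13.78
ee_pos: [464.7, -32.7, 318.0]
ee_rot: [-89.9, -0.0, -77.7]
force: [-0.6, 0.4, 0.3]
gripper_width: 46.7
```

Request:
carry_out(increments=[[[0,0,0],[0,0,0],0.78],[[0,0,0],[0,0,0],0.78],[[0,0,0],[0,0,0],0.78],[[0,0,0],[0,0,0],0.78],[[0,0,0],[0,0,0],0.78]])

```text
time_s: 14.2
ee_pos: [464.7, -32.7, 317.4]
ee_rot: [-90.0, -0.0, -77.7]
force: [0.1, -0.4, 0.7]
gripper_width: 20.3
```

```bash
python3 - <<'E'
from workcell import env
from h import *
np.set_printoptions(precision=1,suppress=True)
s,f=wlook(env,"w7",(220,420,160,310,4)); st(s); P=wcloud(f)
hsv=cv2.cvtColor(f["frame"],cv2.COLOR_BGR2HSV); m=cv2.inRange(hsv,(100,120,40),(130,255,255))>0
m[:180]=0; m&=np.isfinite(P[...,2]); b=P[m]; print(m.sum(),np.nanpercentile(b[:,2],[5,50,95]))
print([env.state()["force"].round(1) for _ in range(1)])
E
```

```text
t14.20 pos [464.7 -32.7 317.4] rot [-90.   -0.  -77.7] F [ 0.1 -0.4  0.7] w 20.3
1790 [115.5 116.8 118.1]
[array([ 0.3,  0.5, -0.8])]
```

View pics/w7.png

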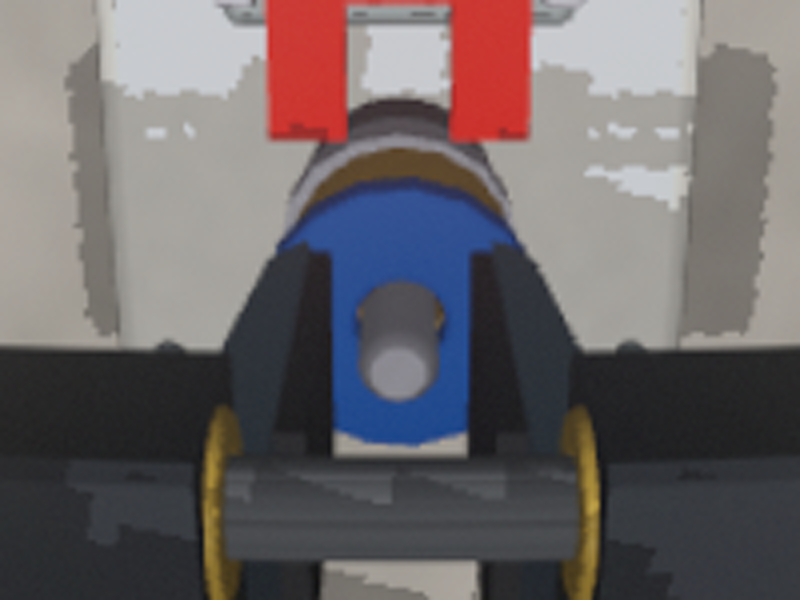

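Request:
carry_out(increments=[[[0,0,0],[0,2,0],0.78],[[0,0,0],[0,4,0],0.78],[[0,0,0],[0,5,0],0.78],[[0,0,0],[0,5.5,0],0.78],[[0,0,0],[0,6,0],0.78],[[0,0,0],[0,6.5,0],0.78],[[0,0,0],[0,7,0],0.78],[[0,0,0],[0,7.5,0],0.78],[[0,0,0],[0,8,0],0.78],[[0,0,0],[0,8,0],0.78]])

```text
time_s: 15.08
ee_pos: [464.6, -32.7, 309.5]
ee_rot: [-90.0, -0.0, -77.7]
force: [-1.0, 0.3, -0.4]
gripper_width: 20.3
```

Request:
carry_out(increments=[[[0,0,0],[0,0.4,0],0.78],[[0,0,0],[0,0.8,0],0.78],[[0,0,0],[0,1.2,0],0.78],[[0,0,0],[0,1.6,0],0.78],[[0,0,0],[0,2,0],0.78],[[0,0,0],[0,2.4,0],0.78],[[0,0,0],[0,2.8,0],0.78],[[0,0,0],[0,3.2,0],0.78],[[0,0,0],[0,3.6,0],0.78],[[0,0,0],[0,4,0],0.78]])

```text
time_s: 15.92
ee_pos: [464.7, -32.7, 306.0]
ee_rot: [-90.0, -0.0, -77.7]
force: [-1.2, -1.0, 5.5]
gripper_width: 20.1
```

Request:
carry_out(increments=[[[0,0,0],[0,0.4,0],0.78],[[0,0,0],[0,0.8,0],0.78],[[0,0,0],[0,1.2,0],0.78],[[0,0,0],[0,1.6,0],0.78],[[0,0,0],[0,2,0],0.78],[[0,0,0],[0,2.4,0],0.78],[[0,0,0],[0,2.8,0],0.78],[[0,0,0],[0,3.2,0],0.78],[[0,0,0],[0,3.6,0],0.78],[[0,0,0],[0,4,0],0.78]])

```text
time_s: 16.75
ee_pos: [464.6, -32.7, 302.0]
ee_rot: [-90.0, -0.0, -77.7]
force: [-1.4, 0.7, 4.8]
gripper_width: 20.0
```

Request:
carry_out(increments=[[[0,0,0],[0,0.3,0],0.78],[[0,0,0],[0,0.6,0],0.78],[[0,0,0],[0,0.9,0],0.78],[[0,0,0],[0,1.2,0],0.78],[[0,0,0],[0,1.5,0],0.78],[[0,0,0],[0,1.8,0],0.78],[[0,0,0],[0,2.1,0],0.78],[[0,0,0],[0,2.4,0],0.78],[[0,0,0],[0,2.7,0],0.78],[[0,0,0],[0,2.7,0],0.78]])

```text
time_s: 17.58
ee_pos: [464.7, -32.7, 299.2]
ee_rot: [-90.0, -0.0, -77.7]
force: [-0.8, -0.1, 5.6]
gripper_width: 19.9
```

Request:
carry_out(increments=[[[0,0,0],[0,0.2,0],0.78],[[0,0,0],[0,0.4,0],0.78],[[0,0,0],[0,0.6,0],0.78],[[0,0,0],[0,0.8,0],0.78],[[0,0,0],[0,0.8,0],0.78]])

```text
time_s: 18.0
ee_pos: [464.7, -32.7, 298.2]
ee_rot: [-90.0, -0.0, -77.7]
force: [-1.7, 0.8, 5.6]
gripper_width: 20.1
```

Request:
carry_out(increments=[[[0,0,0],[0,0.2,0],0.78],[[0,0,0],[0,0.4,0],0.78],[[0,0,0],[0,0.6,0],0.78],[[0,0,0],[0,0.8,0],0.78],[[0,0,0],[0,0.8,0],0.78]])

```text
time_s: 18.42
ee_pos: [464.7, -32.7, 298.0]
ee_rot: [-90.0, -0.0, -77.7]
force: [-2.4, -0.6, 9.1]
gripper_width: 20.1
```

Request:
carry_out(increments=[[[0,0,0],[0,0.2,0],0.78],[[0,0,0],[0,0.4,0],0.78],[[0,0,0],[0,0.6,0],0.78],[[0,0,0],[0,0.6,0],0.78]])

```text
time_s: 18.75
ee_pos: [464.7, -32.7, 297.9]
ee_rot: [-90.0, -0.0, -77.7]
force: [-4.6, -0.1, 13.7]
gripper_width: 20.1
```

Request:
carry_out(increments=[[[0,0,0],[0,0.2,0],0.78],[[0,0,0],[0,0.3,0],0.78],[[0,0,0],[0,0.3,0],0.78],[[0,0,0],[0,0.3,0],0.78]])

```text
time_s: 19.08
ee_pos: [464.6, -32.7, 297.9]
ee_rot: [-90.0, -0.0, -77.7]
force: [-4.7, -0.5, 14.8]
gripper_width: 20.1
```

Request:
carry_out(increments=[[[0,0,0],[0,-1,0],0.78],[[0,0,0],[0,-3,0],0.78],[[0,0,0],[0,-10,0],0.78],[[0,0,0],[0,-25,0],0.78],[[0,0,0],[0,-45,0],0.65],[[0,0,0],[0,-55,10],0.55],[[0,0,0],[0,-58,45],0.55],[[0,0,0],[0,-58,80],0.55],[[0,0,0],[0,-58,95],0.55],[[0,0,0],[0,-58,95],0.55]])

```text
time_s: 19.92
ee_pos: [560.4, -11.9, 354.1]
ee_rot: [-89.9, -0.0, -77.6]
force: [1.0, -0.1, -0.5]
gripper_width: 41.1
```

```bash
python3 - <<'E'
from workcell import env
from h import *
np.set_printoptions(precision=1,suppress=True)
s,f=wlook(env,"w8"); st(s); P=wcloud(f); R=Ro.from_euler("xyz",s["ee_rot"],degrees=True)
T=R.inv().apply((P-s["ee_pos"]).reshape(-1,3)).reshape(P.shape)
hsv=cv2.cvtColor(f["frame"],cv2.COLOR_BGR2HSV)
red=(cv2.inRange(hsv,(0,150,60),(8,255,255))|cv2.inRange(hsv,(172,150,60),(180,255,255)))>0
top=red&(P[...,2]>135); t=T[top]; print("tab top n",len(t),"tool min",np.nanpercentile(t,3,0),"max",np.nanpercentile(t,97,0),"z",np.nanmedian(P[top][:,2]))
pl=red&(P[...,2]<120); print("plate tool",np.nanpercentile(T[pl],2,0),np.nanpercentile(T[pl],98,0),np.nanmedian(P[pl][:,2]))
E
```

```text
t19.92 pos [560.4 -11.9 354.1] rot [-89.9  -0.  -77.6] F [ 1.  -0.1 -0.5] w 41.1
tab top n 655 tool min [ -5.6  99.9 -17.1] max [  6.  217.5  32.3] z 142.09044349497017
plate tool [-19.2 237.3 -44.1] [ 18.7 240.3  17.3] 115.26757198772025
```

Request:
carry_out(increments=[[[0,0,0],[0,10,-2],0.55],[[0,0,0],[0,22,-2],0.55],[[0,0,0],[0,33,-2],0.55],[[0,0,0],[0,39,-2],0.6],[[0,0,0],[0,41,-2],0.75],[[0,0,0],[0,41,-2],0.92],[[0,0,0],[0,41,-2],0.92],[[0,0,0],[0,41,-2],0.92],[[0,0,0],[0,41,-2],0.92],[[0,0,0],[0,41,-2],0.92]], force=20)

```text
time_s: 20.8
ee_pos: [555.5, -12.6, 314.0]
ee_rot: [-89.9, 0.0, -77.7]
force: [-1.2, 1.0, 2.2]
gripper_width: 11.7
```

Request:
carry_out(increments=[[[0,0,0],[0,0,-2],0.92],[[0,0,0],[0,0,-5],0.92],[[0,0,0],[0,0,-8],0.92],[[0,0,0],[0,0,-11],0.92],[[0,0,0],[0,0,-14],0.92],[[0,0,0],[0,0,-17],0.92],[[0,0,0],[0,0,-20],0.92],[[0,0,0],[0,0,-23],0.92],[[0,0,0],[0,0,-26],0.92],[[0,0,0],[0,0,-28],0.92]])

```text
time_s: 21.63
ee_pos: [528.1, -18.6, 314.0]
ee_rot: [-89.9, 0.0, -77.7]
force: [2.1, 5.2, 3.7]
gripper_width: 12.1
```

Request:
carry_out(increments=[[[0,0,0],[-0.3,0,-2],0.92],[[0,0,0],[-0.5,0,-4],0.92],[[0,0,0],[-0.5,0,-6],0.92],[[0,0,0],[-0.5,0,-8],0.92],[[0,0,0],[-0.6,0,-10],0.92],[[0,0,0],[-0.6,0,-12],0.92],[[0,0,0],[-0.6,0,-13],0.92],[[0,0,0],[-0.6,0,-14],0.92],[[0,0,0],[-0.6,0,-14],0.92]])

```text
time_s: 22.38
ee_pos: [514.9, -21.3, 314.0]
ee_rot: [-89.8, -0.0, -77.7]
force: [4.6, 4.5, 3.9]
gripper_width: 11.8
```

Request:
carry_out(increments=[[[0,0,0],[-0.2,0,-0.7],0.92],[[0,0,0],[-0.2,0,-1.4],0.92],[[0,0,0],[-0.2,0,-2],0.92],[[0,0,0],[-0.2,0,-2],0.92],[[0,0,0],[-0.2,0,-2],0.92]])

```text
time_s: 22.8
ee_pos: [514.1, -21.4, 314.0]
ee_rot: [-89.6, -0.1, -77.7]
force: [8.3, 4.5, 1.0]
gripper_width: 11.7
```

Request:
carry_out(increments=[[[0,0,0],[0,0,-1],0.92],[[0,0,0],[0,0,-2],0.92],[[0,0,0],[0,0,-2],0.92],[[0,0,0],[0,0,-2],0.92]])

```text
time_s: 23.13
ee_pos: [513.3, -21.6, 314.1]
ee_rot: [-89.4, -0.1, -77.7]
force: [13.1, 5.1, -1.4]
gripper_width: 11.9
```

```bash
python3 - <<'E'
from workcell import env
from h import *
np.set_printoptions(precision=1,suppress=True)
s,f=wlook(env,"w9"); st(s); P=wcloud(f)
f=env.grab_frame("top"); cv2.imwrite("pics/top9.png",f["frame"])
E
```

```text
t23.13 pos [513.3 -21.6 314.1] rot [-89.4  -0.1 -77.7] F [13.1  5.1 -1.4] w 11.9
```

View pics/w9.png

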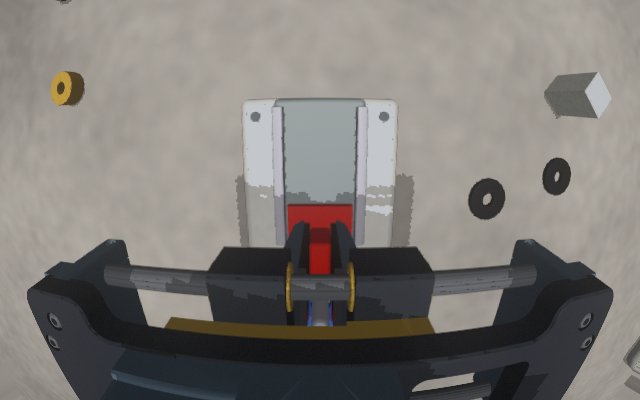

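```bash
python3 - <<'E'
from h import *
np.set_printoptions(precision=1,suppress=True)
ax=np.array([np.cos(np.radians(12.35)),np.sin(np.radians(12.35)),0]); o=np.array([464.7,-32.8,0])
for n in("w3","w7","w8","w9"):
    f=dict(np.load(f"pics/{n}.npz")); hsv=cv2.cvtColor(f["frame"],cv2.COLOR_BGR2HSV)
    red=(cv2.inRange(hsv,(0,150,60),(8,255,255))|cv2.inRange(hsv,(172,150,60),(180,255,255)))>0
    out=[]
    for c in (-15,-14,15,14):   # plate columns off the tab
        # find first red row near column of that lateral offset
        best=None
        for d in np.arange(140,10,-.25):
            p=o+ax*d+np.array([-ax[1],ax[0],0])*c; p[2]=114.5
            u,v=wpix(f,p)
            if 0<=int(round(v))<400 and 0<=int(round(u))<640 and red[int(round(v)),int(round(u))]: best=d;break
        out.append(best)
    print(n,out)
E
```

```text
w3 [np.float64(116.0), np.float64(116.0), np.float64(116.0), np.float64(116.0)]
w7 [np.float64(116.25), np.float64(116.25), np.float64(116.25), np.float64(116.25)]
w8 [np.float64(117.0), np.float64(117.0), np.float64(117.0), np.float64(116.25)]
w9 [np.float64(75.0), np.float64(75.0), np.float64(75.0), np.float64(75.0)]
```

View pics/top9.png

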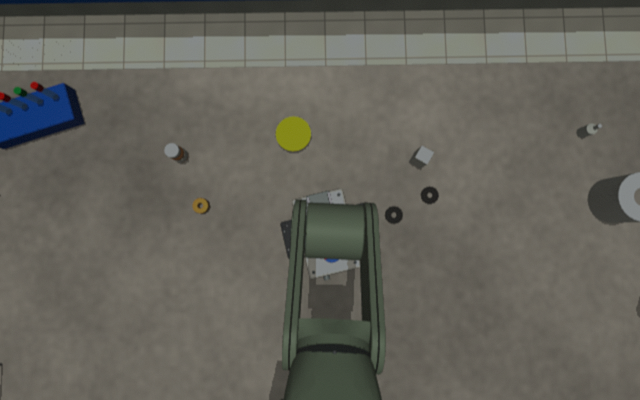

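```bash
python3 - <<'E'
from h import *
np.set_printoptions(precision=1,suppress=True)
a=np.radians(12.35); ax=np.array([np.cos(a),np.sin(a)]); o=np.array([464.7,-32.8])
for n in("w2","w3","w7","w8"):
    f=dict(np.load(f"pics/{n}.npz")); P=wcloud(f); hsv=cv2.cvtColor(f["frame"],cv2.COLOR_BGR2HSV)
    red=(cv2.inRange(hsv,(0,150,60),(8,255,255))|cv2.inRange(hsv,(172,150,60),(180,255,255)))>0
    q=P[red]; q=q[np.isfinite(q[:,2])]; d=(q[:,:2]-o)@ax; l=(q[:,:2]-o)@[-ax[1],ax[0]]
    t=(q[:,2]>139)&(q[:,2]<146)&(abs(l)<12); p=(q[:,2]>112)&(q[:,2]<118)&(abs(l)<25)
    slot=p&(abs(l)<5)
    print(n,"tab",t.sum(),np.percentile(d[t],[1,50,99]) if t.any() else 0,np.percentile(l[t],[2,98]) if t.any() else 0,"plate d",np.percentile(d[p],[.5,99.5]),"l",np.percentile(l[p],[.5,99.5]),"slot base",np.percentile(d[slot],1) if slot.any() else 0)
E
```

```text
w2 tab 728 [ 79.6  91.9 103.4] [-5.3  6.2] plate d [ 30.  115.4] l [-19.5  19.3] slot base 50.81054263480013
w3 tab 885 [ 79.1  90.9 103. ] [-5.7  5.4] plate d [ 30.  115.5] l [-19.4  19.6] slot base 50.811617015050686
w7 tab 1126 [ 79.4  90.9 102.9] [-6.   5.5] plate d [ 30.  115.7] l [-19.7  19.4] slot base 51.07698557971622
w8 tab 565 [ 80.5  92.6 103.3] [-6.1  5.5] plate d [ 53.6 116.2] l [-19.3  19.5] slot base 53.80497349957851
```

Request:
carry_out(increments=[[[0,0,0],[0,0,-1],0.92],[[0,0,0],[0,0,-2],0.92],[[0,0,0],[0,0,-2.5],0.92],[[0,0,0],[0,0,-2.5],0.92]])

```text
time_s: 23.57
ee_pos: [512.2, -21.8, 314.2]
ee_rot: [-89.1, -0.1, -77.8]
force: [17.7, 7.6, -6.7]
gripper_width: 11.9
```

Request:
carry_out(increments=[[[0,0,0],[0,0,2],0.92],[[0,0,0],[0,0,4],0.9],[[0,0,0],[0,0,4],0.7],[[0,0,0],[0,0,4],0.6],[[0,0,0],[0,0,4],0.55],[[0,0,0],[0,-20,4],0.55],[[0,0,0],[0,-45,4],0.55],[[0,0,0],[0,-60,4],0.55],[[0,0,0],[0,-80,20],0.3],[[0,0,0],[0,-80,20],0.3]])

```text
time_s: 24.4
ee_pos: [529.1, -18.4, 396.6]
ee_rot: [-89.6, -0.2, -77.7]
force: [0.3, -0.4, 0.3]
gripper_width: 51.8
```

```bash
python3 - <<'E'
from workcell import env
from h import *
np.set_printoptions(precision=1,suppress=True)
s,f=wlook(env,"w10",(200,440,160,310,3)); st(s)
a=np.radians(12.35); ax=np.array([np.cos(a),np.sin(a)]); o=np.array([464.7,-32.8])
P=wcloud(f); hsv=cv2.cvtColor(f["frame"],cv2.COLOR_BGR2HSV)
red=(cv2.inRange(hsv,(0,150,60),(8,255,255))|cv2.inRange(hsv,(172,150,60),(180,255,255)))>0
q=P[red]; q=q[np.isfinite(q[:,2])]; d=(q[:,:2]-o)@ax; l=(q[:,:2]-o)@[-ax[1],ax[0]]
t=(q[:,2]>139)&(q[:,2]<146)&(abs(l)<12); p=(q[:,2]>112)&(q[:,2]<118)&(abs(l)<25); sl=p&(abs(l)<5)
print("tab",t.sum(),np.percentile(d[t],[1,50,99]),"plate",np.percentile(d[p],[.5,99.5]),np.median(q[p][:,2]),"slot",np.percentile(d[sl],1))
b=cv2.inRange(hsv,(100,120,40),(130,255,255))>0; B=P[b]; B=B[np.isfinite(B[:,2])]; B=B[np.hypot(B[:,0]-464,B[:,1]+33)<30]; print("washer",len(B),np.percentile(B[:,2],[10,50,90]))
E
```

```text
t24.40 pos [529.1 -18.4 396.6] rot [-89.6  -0.1 -77.7] F [ 0.3 -0.4  0.3] w 51.8
tab 367 [39.8 51.5 62. ] plate [-0.4 74.9] 115.31074140231391 slot 9.473178292586555
washer 19 [106.6 107.6 108.3]
```

View pics/w10.png

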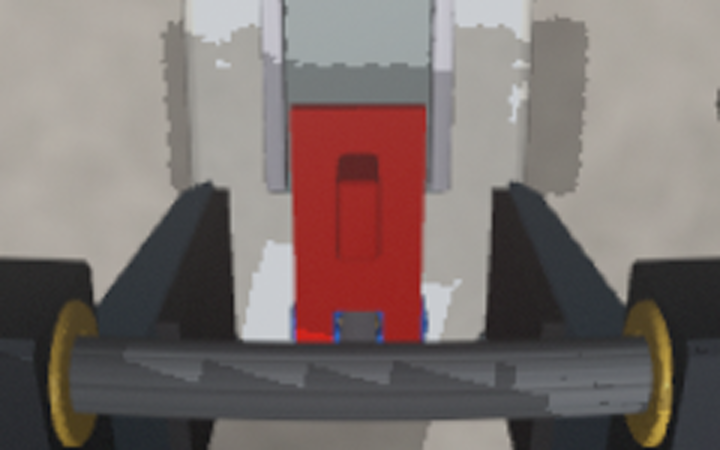

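Request:
carry_out(increments=[[[0,0,0],[40,-10,0],0],[[0,0,0],[80,-20,0],0],[[0,0,0],[120,-20,-20],0],[[0,0,0],[160,-20,-40],0],[[0,0,0],[200,-20,-60],0],[[0,0,0],[240,-20,-80],0],[[0,0,0],[280,-20,-100],0],[[0,0,0],[320,-20,-100],0],[[0,0,0],[320,-20,-100],0],[[0,0,0],[320,-20,-100],0]])

```text
time_s: 25.28
ee_pos: [496.8, -355.1, 410.8]
ee_rot: [-90.2, 0.1, -77.9]
force: [-0.5, 0.6, -0.8]
gripper_width: 91.1
```

```bash
python3 - <<'E'
from workcell import env
from h import *
np.set_printoptions(precision=1,suppress=True)
f1=env.grab_frame("top"); np.savez("pics/top11.npz",**f1); g=env.grab_frame("scene"); np.savez("pics/scene11.npz",**g)
a0=None
for n,f in(("0",dict(np.load("pics/top0.npz"))),("1",f1)):
    P=cloud(f); m=(np.abs(P[...,2]-48)<6); m[:,:280]=0;m[:,380:]=0;m[:170]=0;m[300:]=0
    r=cv2.minAreaRect(P[m][:,:2].astype(np.float32)); 
    if n=="0": c=np.array(r[0]); a=np.radians(r[2]) if r[1][0]>r[1][1] else np.radians(r[2]-90)
    print(n,r)
    ax=np.array([np.cos(a),np.sin(a)]); o=c-45*ax; ly=np.array([-ax[1],ax[0]])
    hsv=cv2.cvtColor(f["frame"],cv2.COLOR_BGR2HSV)
    red=(cv2.inRange(hsv,(0,130,60),(8,255,255))|cv2.inRange(hsv,(172,130,60),(180,255,255)))>0
    red[:170]=0;red[300:]=0;red[:,:280]=0;red[:,380:]=0
    q=P[red]; q=q[np.isfinite(q[:,2])]; d=(q[:,:2]-o)@ax; l=(q[:,:2]-o)@ly; t=q[:,2]>134
    print("spindle",o,"tab",t.sum(),np.percentile(d[t],[2,50,98]),np.median(q[t][:,2]),"plate",np.percentile(d[~t],[1,99]),np.median(q[~t][:,2]),"l",np.percentile(l[~t],[1,99]))
    for nm,u in(("petri",(293,134)),("carton",(425,156)),("jar",(172,151))): print(nm,P[u[1],u[0]])
a=[cv2.resize(F["frame"][180:290,280:380],None,fx=4,fy=4,interpolation=cv2.INTER_CUBIC) for F in (dict(np.load("pics/top0.npz")),f1)]
cv2.imwrite("pics/c11.png",np.hstack(a)); st(env.state())
E
```

```text
0 ((507.63458251953125, -22.456924438476562), (198.2361297607422, 129.22406005859375), 12.10997486114502)
spindle [463.6 -31.9] tab 58 [ 80.   91.4 102.4] 140.93250918623124 plate [ 33.5 115.4] 114.80036194598264 l [-19.2  18.9]
petri [762.9  56.   21.2]
carton [ 690.2 -266.4   71. ]
jar [712.7 346.3  73.6]
1 ((507.6099548339844, -22.146148681640625), (198.4318389892578, 129.18821716308594), 12.298805236816406)
spindle [463.6 -31.9] tab 60 [39.3 50.7 61.6] 141.19771217445054 plate [-8.1 74.5] 114.61241616662477 l [-19.2  18.4]
petri [762.4  55.9  23.1]
carton [ 690.4 -266.6   70.4]
jar [711.9 345.1  77. ]
t25.38 pos [ 497.4 -351.8  411.6] rot [-90.2   0.2 -77.7] F [ 0.6 -0.5 -0.1] w 91.2
```

```bash
python3 - <<'E'
from h import *
f=dict(np.load("pics/top11.npz")); P=cloud(f); hsv=cv2.cvtColor(f["frame"],cv2.COLOR_BGR2HSV)
b=cv2.inRange(hsv,(100,110,40),(130,255,255))>0; B=P[b]; B=B[np.isfinite(B[:,2])]
a=np.radians(12.3); d=(B[:,:2]-[463.6,-31.9])@[np.cos(a),np.sin(a)]; l=(B[:,:2]-[463.6,-31.9])@[-np.sin(a),np.cos(a)]
k=(abs(d)<32)&(abs(l)<32); print(k.sum(),np.percentile(d[k],[2,98]),np.percentile(l[k],[2,98]),np.percentile(B[k][:,2],[10,50,90]))
for lo,hi in((-25,-15),(-15,-5),(-5,10)):
    j=k&(d>lo)&(d<hi); print(lo,j.sum(),np.median(B[j][:,2]) if j.any() else None)
for side in(-1,1):
    j=k&(l*side>3); print(side,j.sum(),np.median(B[j][:,2]))
z=P[95:120,330:400,2]; print("bench",np.nanmedian(z))
E
```

```text
62 [-19.27426986   7.1332923 ] [-14.24995588  11.28334843] [105.38786652 106.9471974  109.05809045]
-25 24 106.89231897443236
-15 31 107.20542406850768
-5 7 107.32807041685506
-1 24 106.4353599500759
1 21 107.4627088793495
bench 0.2525777248621775
```

```bash
python3 - <<'E'
from workcell import env
print(env.job_done())
E
```

```text
the job is handed in; nothing more can be done
None
```

I rebuilt the spindle in the order you asked and handed the job in at about 25 s on the robot's clock. I put the brass spacer nearest the base on first, then the blue washer. I then pressed the stack slowly until the bearing stopped, and slid the red keeper to its stop.

**Pressing:** The stack slid at about 5.5 N for roughly 8 mm. The reading then climbed to about 15 N with no further travel, and that was the highest I read.

**Stack height:** The washer now lies flat at about 107 mm. That matches a bearing that is home with the head set about 8 mm up.

**Keeper:** It stopped hard and did not move when I pushed it with about 18 N. The cameras put its tab about 50.6 mm from the spindle axis, against 50 mm nominal when closed.

**Disagreement:** I measured only about 41 mm of keeper travel, not 44 mm. Both the top and wrist cameras put the tab at about 91.5 mm at the start instead of 94 mm. I take this to mean the keeper began slightly closed, with a measuring error of 1–2 mm.

**Bystanders:** The amber jar, carton and petri dish were unmoved to within 1–2 mm in the last top picture. The last enlarged crop could not be viewed because the picture limit was reached, so my final checks rest on depth measurements.

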